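# Load culture dishes into a locking stack carrier

## Task

Load the dish carrier for the incubator: squeeze its lock tab against the finger lug and, keeping it squeezed, slide the jaw right back; then stack every loose culture dish, lid up, on the pile in the carrier and set the steel stack weight, knob up, on top of them. Nobody knows how high the pile stands, so feel for its top with each piece and let go only when the piece rests on it - drop nothing onto the pile. Last, squeeze the tab again, slide the jaw fully home round the pile and let the tab spring out so that it locks; leave the stain bottle and the timer alone.

Things in the scene. Friction and masses are not known exactly. Their poses are not given: they have to be found in the camera images.
- carrier: Dish stack carrier, fixed: aluminium plate 262 x 100 mm, top 14 mm above the bench. Origin: on the bench, on the pile's upright axis; the plate reaches from x = -210 to +52, y = -50 to +50 mm. Two fixed steel posts (8 mm thick, up to z = 95 mm) stand at x = 28, y = -21 and 21 mm, joined behind the pile. Both y sides of the pile are free for fingers. The jaw slides back towards -x
- pile_axis (a point): point on the pile's axis at the plate's top (carrier frame 0, 0, 14 mm). Above it stand a seat disc (52 mm across) on an adjusting screw, its top 2 to 12 mm above this point, different at each start and not told, and on it one dish that is there already (16 mm high, like the others; not listed): the pile's top is at first 18 to 28 mm above this point. Axes as the carrier's
- keeper (a point): tip of the jaw's keeper fork (two prongs, 36 mm over both, 22 mm between them, z = 116 to 120 mm over the bench) that, with the jaw shut, reaches to 8 mm before the pile's axis so that nothing can go in or out. The jaw also has an upright strap at carrier x = -44 mm and two posts at x = -28, y = -21 and 21 mm when shut (the four posts then leave 1 mm round a dish). All move with the jaw
- jaw (a joint): sliding jaw (a carriage with posts, strap and keeper), m: 0 = shut round the pile, as at the start; 0.075 = fully back, towards the carrier's -x (end stop). 2.5 N of friction. A tooth locks it in slots every 15 mm (0, 15 .. 75 mm, play 1 mm)
- lock_tab (a joint): sprung lock tab on the jaw, m: 0 = out, tooth in a slot, jaw locked; 0.008 = squeezed home against its stop. From 0.006 the tooth is clear of the slots; at about 0.005 it rests on the comb between two slots. 6 N start it, 10 N press it home; let go, it springs out. Keep it squeezed all the while the jaw slides, or the tooth drops into the next slot
- latch (a point): point midway between the upright lock tab (black, +y side) and the fixed finger lug (aluminium, -y side), 60 mm above the bench, 92 mm from the pile's axis (carrier -x) with the jaw shut; moves with the jaw. Both plates are 26 mm wide along x, z = 34 to 74 mm over the bench, 34 mm across their outer faces (26 squeezed): pinch them from above along y. The carriage below is 34 mm high
- weight: loose steel stack weight, 0.18 kg: a disc 56 mm across and 8 mm thick with a round knob in its middle, 16 mm across and 18 mm high (26 mm high in all); starts on the bench. Origin at the centre of its underside, z up
- dish_a: loose culture dish with its lid on, a flat clear disc 60 mm across and 16 mm high, 35 g; origin at the centre of its underside, z up. Only some of the four dishes are there in a run (None if absent)
- dish_b: loose culture dish with its lid on, a flat clear disc 60 mm across and 16 mm high, 35 g; origin at the centre of its underside, z up. Only some of the four dishes are there in a run (None if absent)
- dish_c: loose culture dish with its lid on, a flat clear disc 60 mm across and 16 mm high, 35 g; origin at the centre of its underside, z up. Only some of the four dishes are there in a run (None if absent)
- dish_d: loose culture dish with its lid on, a flat clear disc 60 mm across and 16 mm high, 35 g; origin at the centre of its underside, z up. Only some of the four dishes are there in a run (None if absent)
- stain_violet: bystander: dark bottle of stain, 40 mm across, 88 mm high, standing loose to the right of the carrier; origin at the centre of its underside
- bench_timer: bystander: flat white timer, 62 x 62 x 19 mm, lying loose by the dishes; origin at the centre of its underside
Not all that is in view belongs to the job. What is shaped like the dish_a but green or orange is not meant.

How it is judged:
On the way, in this order (a step that is already met when the one before it is completed fails the run):
1. the jaw is slid back (value of joint jaw above 0.065 m), for 0.2 s.
2. with the jaw back, every dish lies flat on the pile and the weight on top of them, all let go (value of joint jaw above 0.055 m and horizontal distance between each of dish_a, dish_b, dish_c, dish_d, weight and pile_axis below 0.02 m and z of each of dish_a, dish_b, dish_c, dish_d, weight in the frame of pile_axis above 0.014 m and angle between each of dish_a, dish_b, dish_c, dish_d, weight's own z axis and vertical below 0.08 rad and linear speed of each of dish_a, dish_b, dish_c, dish_d, weight below 0.03 m/s and contact force between the fingers and dish_a below 0.05 N and contact force between the fingers and dish_b below 0.05 N and contact force between the fingers and dish_c below 0.05 N and contact force between the fingers and dish_d below 0.05 N and contact force between the fingers and weight below 0.05 N and z of weight in the frame of dish_a above 0.012 m and z of weight in the frame of dish_b above 0.012 m and z of weight in the frame of dish_c above 0.012 m and z of weight in the frame of dish_d above 0.012 m), for 0.3 s.
At the end, for the whole second after the job is handed in: The jaw is home (within 3.5 mm of shut) with its lock tab sprung out (under 2.5 mm in); every dish that was loose lies flat (within 0.08 rad), lid up, on the pile, and the weight, knob up, on top of them, all within 7 mm of the pile's axis, at rest and let go (value of joint jaw below 0.0035 m and value of joint lock_tab below 0.0025 m and contact force between the fingers and jaw below 0.05 N and horizontal distance between each of dish_a, dish_b, dish_c, dish_d, weight and pile_axis below 0.007 m and z of each of dish_a, dish_b, dish_c, dish_d, weight in the frame of pile_axis above 0.014 m and angle between each of dish_a, dish_b, dish_c, dish_d, weight's own z axis and vertical below 0.08 rad and linear speed of each of dish_a, dish_b, dish_c, dish_d, weight below 0.03 m/s and contact force between the fingers and dish_a below 0.05 N and contact force between the fingers and dish_b below 0.05 N and contact force between the fingers and dish_c below 0.05 N and contact force between the fingers and dish_d below 0.05 N and contact force between the fingers and weight below 0.05 N and z of weight in the frame of dish_a above 0.012 m and z of weight in the frame of dish_b above 0.012 m and z of weight in the frame of dish_c above 0.012 m and z of weight in the frame of dish_d above 0.012 m); the robot touches nothing.
It fails at once if a dish or the weight is let fall onto the pile: in free flight over it, faster than after a fall of about 6 mm ((horizontal distance between dish_a and pile_axis below 0.03 m and z of dish_a in the frame of pile_axis above 0.014 m and contact force between dish_a and anything else below 0.005 N and linear speed of dish_a above 0.35 m/s) or (horizontal distance between dish_b and pile_axis below 0.03 m and z of dish_b in the frame of pile_axis above 0.014 m and contact force between dish_b and anything else below 0.005 N and linear speed of dish_b above 0.35 m/s) or (horizontal distance between dish_c and pile_axis below 0.03 m and z of dish_c in the frame of pile_axis above 0.014 m and contact force between dish_c and anything else below 0.005 N and linear speed of dish_c above 0.35 m/s) or (horizontal distance between dish_d and pile_axis below 0.03 m and z of dish_d in the frame of pile_axis above 0.014 m and contact force between dish_d and anything else below 0.005 N and linear speed of dish_d above 0.35 m/s) or (horizontal distance between weight and pile_axis below 0.03 m and z of weight in the frame of pile_axis above 0.014 m and contact force between weight and anything else below 0.005 N and linear speed of weight above 0.35 m/s)).
It fails at once if the stain bottle or the timer is knocked over or pushed about (more than 40 mm) (distance of any of stain_violet, bench_timer from where it was at the start of the episode above 0.04 m or angle between any of stain_violet, bench_timer's own z axis and vertical above 0.5 rad).
Of dish_a, dish_b, dish_c, dish_d only 3 to 4 are there at a start; the rules pass over those that are not, and their reading is None.
At some moment in a run one of weight may be knocked a few centimetres aside while the robot is not near it.
It also fails if it takes over 208 s, if anything falls off the work surface, if the arm or the gripper's body presses on something with over 40 N, if the wrist force passes 120 N, or if a joint passes its speed limit or range.

## Robot

A 6-joint arm with a two-finger parallel gripper is mounted at the origin on a cart in front of the work surface, level with it; the furniture and walls round the work are solid. World frame = base frame: x ahead of the robot, y to its left, z up, the work surface at z = 0. Lengths are in m, angles in rad, forces in N, time in s.
With the tool pointing down it reaches from about 0.375 to 0.925 m from the base axis. Payload 5.7 kg.
Tool frame: the origin (TCP) lies midway between the tips of the shut fingers; the grasp point (between the pads) lies 19 mm behind it (arm.grip_depth is the z of the grasp point in the tool frame, in m); z points along the fingers, y is the line along which they close (so a half turn about z gives the same grasp; the last joint's range is limited). The gripper opens to 88 mm and grips with 3 to 60 N. Pads are 20 mm wide; open, the fingers measure 115 mm over their backs; the gripper's body (75 mm by 178 mm) begins 61 mm behind the grasp point.
Start: joints at [1.18, 0.359, 1.51, -0, 1.272, -0.115], TCP at [0.163, 0.577, 0.223] pointing down, gripper open.
Joint ranges: [-2.97, 2.97], [-1.01, 2.36], [0.21, 2.38], [-0.96, 4.11], [0.2, 2.71], [-2.98, 2.98]. Speed limits (rad/s): [2.39, 2.39, 3.14, 3.14, 3.14, 3.14].

## Interface

Orientations are given as [roll, pitch, yaw] about the fixed x, y, z axes, in that order (R = Rz(yaw) Ry(pitch) Rx(roll)).
In Python, from rig import arm, imaging gives the robot as it stands.
- The arm moves only by the tool jog_arm, never from a script. Its argument "targets" is a list of rows, each a list of 4 numbers: the shift along the tool's x, y, z in m, then the turn about the tool's z in rad. A call has 1 to 5 rows; each row shifts and turns the commanded pose from where the row before left it, along the tool's axes as they then stand; what a row does not reach is not made up. A row lasts 1/10 s, in which the tool goes at most 50 mm and 8.59 degrees, less where a joint would pass 70% of its speed; a pose out of reach is approached as far as the arm can. A call is refused whole if a number of a shift passes 0.05 or a number of a turn 0.15, either way. A call with a gripper value outside its range is refused whole. "grip" is the closure, from -1 (fully open) to 1 (shut), so that 0 is half open, set as the call begins (left out, the last holds). The fingers move at their own pace and stop on an object; "newtons" is the grip in N (left out, the last holds). Time passes only in rows, so rows that do not move let the fingers close. It gives the time, the measured TCP pose, the force, the opening and the grip force at its end, in the units of the state.
- arm.sense(): the state, without advancing time (a new reading comes with each control period).
- imaging.grab_frame(name): name is "side" or "top"; returns the picture (384x512x3 uint8, red, green, blue); there is no depth.
- imaging.calibration(name): a dict with "intrinsics" (3x3 intrinsics, pixels), "distortion" ([k1, k2, p1, p2, k3] as OpenCV has them; the pictures are not rectified), "rvec" (rotation vector, rad) and "tvec" (3), from world to camera coordinates, as OpenCV has them. Camera axes: x right, y down, z forward; pixel columns grow to the right and rows downward; lengths in m; the calibration is good to about 2 mm. A picture is of the moment at which its call begins. calibration takes no time and is no camera call.
- arm.close_job(): hands the job in; it is judged then, once.
The state is a dict: "time": time; "joint_pos": joint angles; "qd": joint speeds; "joint_efforts": joint torques, N m; "position": TCP position; "ee_rot": TCP orientation; "ft_force": force on the tool from outside, world axes, zero at the start; "wrist_torque": the same for the moment, N m; "finger_gap": finger opening in m; "gripper_force": force on a finger pad.
Only numpy, scipy, OpenCV 4.12 (cv2) and the standard library are available. Lean on these libraries where they do the work, as an engineer would, in place of code of your own. Each camera call takes 0.05 s, during which the arm holds its last target. There are 200 camera calls.

## Working session

There is one attempt and no reset: what is moved stays moved. The work goes in short steps, Python scripts to look and compute and a tool call to move; the robot and the scene stay as the last step left them, time stands still between calls to the robot, and variables do not carry over. Pictures are saved under pics/ and viewed, at most 14 in all, crops included, and the job is handed in when it is done.

Besides the shell and the picture viewer there is one more tool, called by a JSON object that holds its "api" and its "payload", one argument or row to a line. jog_arm: Moves the arm, as the interface text tells. Its arguments: {"type":"object","properties":{"targets":{"type":"array","items":{"type":"array","items":{"type":"number"}}},"grip":{"type":"number"},"newtons":{"type":"number"}},"required":["targets"]}

```bash
ls; mkdir -p pics
python3 - <<'E'
from rig import arm, imaging
import cv2
for n in("top","side"):
    cv2.imwrite(f"pics/{n}0.png",cv2.resize(imaging.grab_frame(n)[:,:,::-1],(800,600),interpolation=cv2.INTER_CUBIC))
    c=imaging.calibration(n);print(n,c)
print(arm.sense(),arm.grip_depth)
E
```

```text
pics
top {'intrinsics': array([[373.38995275,   0.        , 254.23725493],
       [  0.        , 373.38995275, 190.91876607],
       [  0.        ,   0.        ,   1.        ]]), 'distortion': array([-0.02851895,  0.        ,  0.        ,  0.        ,  0.        ]), 'rvec': array([ 2.14320285, -2.19284165,  0.09302043]), 'tvec': array([-0.21132632,  0.50526985,  0.89513029])}
side {'intrinsics': array([[472.79147241,   0.        , 255.52993445],
       [  0.        , 472.79147241, 187.90174336],
       [  0.        ,   0.        ,   1.        ]]), 'distortion': array([-0.12812336,  0.        ,  0.        ,  0.        ,  0.        ]), 'rvec': array([ 0.1967601 ,  2.84376445, -1.21717157]), 'tvec': array([0.53786718, 0.16960852, 1.18120468])}
{'time': 0.1, 'joint_pos': array([ 1.17990297e+00,  3.59441846e-01,  1.51130450e+00,  6.35286210e-07,
        1.27251028e+00, -1.15113524e-01]), 'qd': array([ 0.0003286 , -0.00291912, -0.00288317, -0.00141027,  0.0012449 ,
       -0.00131316]), 'joint_efforts': array([ 9.09821374e-04, -5.16362214e+01, -2.71409279e+01,  6.77992380e-02,
        2.74672732e-02, -5.06596663e-06]), 'position': array([0.16315657, 0.57674898, 0.22189588]), 'ee_rot': array([-3.13993977e+00, -1.91725487e-04,  2.86581247e+00]), 'ft_force': array([ 0.65537567,  0.3776442 , -0.39552335]), 'wrist_torque': array([-0.02791445, -0.02714618,  0.02592551]), 'gripper_force': 0.0, 'finger_gap': 0.08778350150539868} -0.0187
```

View pics/top0.png

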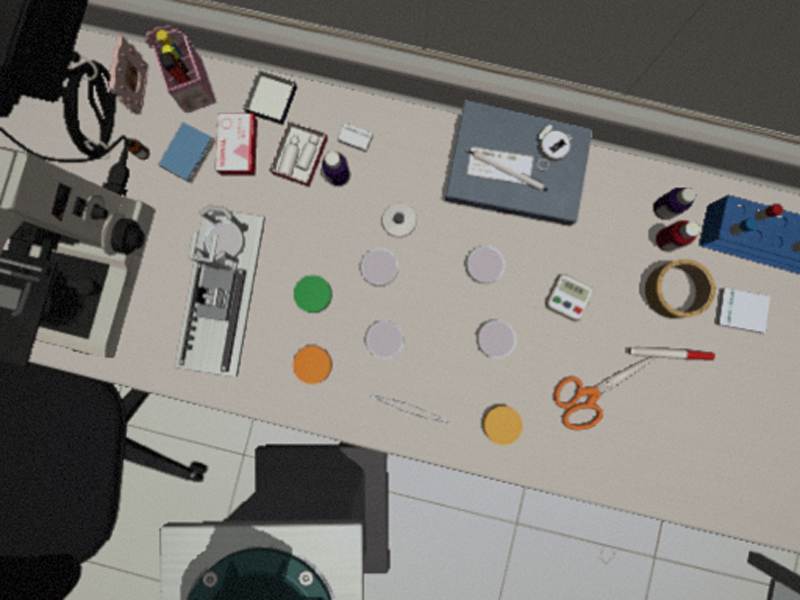

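View pics/side0.png

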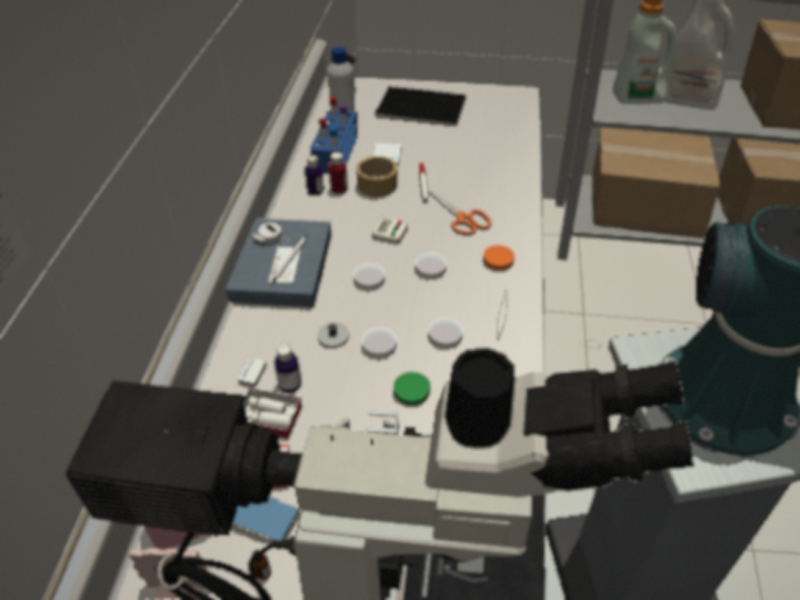

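The top view shows four clear dishes at (380,267), (485,265), (385,340) and (496,339). The decoys are green (312,293), orange (312,365) and orange (502,425). The weight is at (399,220); it could be confused with the round thing on the box at (556,143). The timer is at (570,297), the stain bottle at (335,167), and the carrier pile at about (222,238) with the latch at about (213,290).

```bash
cat > h.py <<'E'
from rig import arm, imaging
import cv2, numpy as np
def w(px,z,n="top"):
    c=imaging.calibration(n);R=cv2.Rodrigues(c["rvec"])[0]
    p=cv2.undistortPoints(np.array([[px]],float),c["intrinsics"],c["distortion"])[0,0]
    d=R.T@np.array([p[0],p[1],1]);o=-R.T@np.ravel(c["tvec"])
    return (o+d*(z-o[2])/d[2])[:2]
def pr(P,n="top"):
    c=imaging.calibration(n)
    return cv2.projectPoints(np.array([P],float),c["rvec"],c["tvec"],c["intrinsics"],c["distortion"])[0].ravel()
def crop(n,name,x0,y0,wd,ht,s):
    im=imaging.grab_frame(n)[y0:y0+ht,x0:x0+wd,::-1]
    cv2.imwrite(f"pics/{name}.png",cv2.resize(im,None,fx=s,fy=s,interpolation=cv2.INTER_CUBIC))
E
python3 - <<'E'
from h import *
crop("top","car",105,125,75,120,5)
crop("top","dish",200,125,140,110,5.7)
c=.64
for nm,p,z in [("a",(380,267),.016),("b",(485,265),.016),("c",(385,340),.016),("d",(496,339),.016),("wt",(399,220),.017),("pile",(222,238),.05),("cor",(264,214),.014)]:
    print(nm,w((p[0]*c,p[1]*c),z))
E
```

```text
a [ 0.55173601 -0.19641438]
b [ 0.55097472 -0.36371793]
c [ 0.43545575 -0.20201589]
d [ 0.43301725 -0.37671641]
wt [ 0.62703104 -0.22843127]
pile [0.59805343 0.0466866 ]
cor [ 0.64323772 -0.01022264]
```

View pics/car.png

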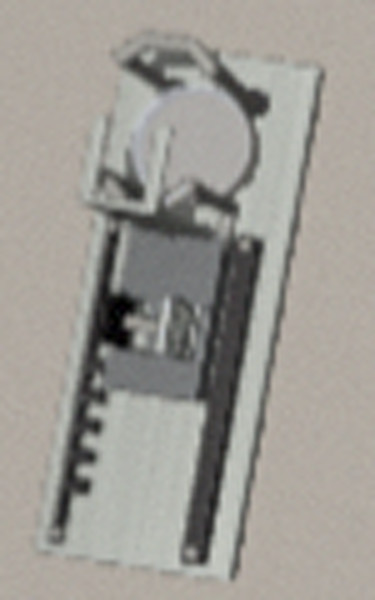

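View pics/dish.png

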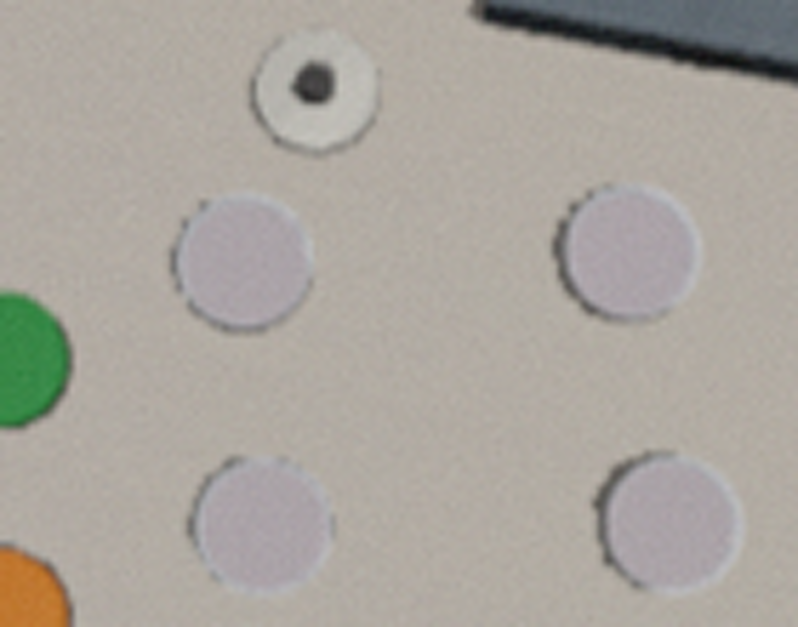

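The crops confirm four clear dishes, the weight with its dark knob, and the carrier with its plate corners at (322,68), (232,578) and (38,550). The black tab is on the left (+y) side.

Run:
```python
from h import *
from scipy.optimize import least_squares
q=lambda x,y:((x+.5)/5-.5+105,(y+.5)/5-.5+125)
W=[w(q(*p),.014) for p in((322,68),(232,578),(38,550))]
L=np.array([(.052,-.05),(-.21,-.05),(-.21,.05)])
def T(t,P):c,s=np.cos(t[2]),np.sin(t[2]);return P@np.array([[c,s],[-s,c]])+t[:2]
r=least_squares(lambda t:(T(t,L)-W).ravel(),[.6,.05,0]);print(r.x,r.fun)
print("dish on pile",w(q(195,150),.037))
t=r.x
print("latch",T(t,np.array([[-.092,0]])))
for P in[(-.092,.014,.074),(-.092,-.014,.074),(-.044,0,.116),(-.052-.0,0,.12)]:
    xy=T(t,np.array([P[:2]]))[0];p=pr([*xy,P[2]]);print(P,(p-[105,125])*5)
for n,p,z in(("a",(244,262),.016),("b",(631,253),.016),("c",(262,525),.016),("d",(671,523),.016),("wt",(316,91),.008),("knob",(313,82),.026)):
    print(n,w((p[0]/5.7-.4+200,p[1]/5.7-.4+125),z))
print(pr([.163,.577,.22]))
```

```text
[ 0.5990043   0.04736129 -0.17099344] [ 0.00170079 -0.00042972 -0.00152552 -0.00061919 -0.00017528  0.00104891]
dish on pile [0.59497512 0.04693724]
latch [[0.50834601 0.06301613]]
(-0.092, 0.014, 0.074) [104.40068564 311.96821111]
(-0.092, -0.014, 0.074) [162.76780331 320.71565434]
(-0.044, 0, 0.116) [121.12761062 201.26582831]
(-0.052, 0, 0.12) [114.83161171 217.38215484]
a [ 0.55257616 -0.19445397]
b [ 0.55252359 -0.36353086]
c [ 0.43770023 -0.20000479]
d [ 0.43450993 -0.37647584]
wt [ 0.62975205 -0.22761131]
knob [ 0.62957893 -0.22644974]
[-152.91209226  362.99009291]
```

Run:
```python
from h import *
crop("top","mic",0,60,150,240,2.5)
for p in((685,430),(680,375),(100,440),(485,400)):
  for z in(.2,.25,.3,.35,.4,.45):
    q=w((p[0]*.64,p[1]*.64),z,"side");print(p,z,q.round(3),((pr([*q,z])-[0,60])*2.5).round())
```

```text
(685, 430) 0.2 [0.207 0.181] [123. 693.]
(685, 430) 0.25 [0.234 0.213] [ 43. 674.]
(685, 430) 0.3 [0.262 0.245] [-48. 653.]
(685, 430) 0.35 [0.29  0.278] [-152.  627.]
(685, 430) 0.4 [0.318 0.31 ] [-273.  597.]
(685, 430) 0.45 [0.346 0.342] [-413.  562.]
(680, 375) 0.2 [0.178 0.095] [231. 731.]
(680, 375) 0.25 [0.207 0.133] [150. 712.]
(680, 375) 0.3 [0.237 0.171] [ 57. 690.]
(680, 375) 0.35 [0.267 0.209] [-50. 664.]
(680, 375) 0.4 [0.297 0.247] [-174.  634.]
(680, 375) 0.45 [0.326 0.285] [-317.  598.]
(100, 440) 0.2 [0.929 0.094] [ 251. -184.]
(100, 440) 0.25 [0.908 0.132] [ 177. -197.]
(100, 440) 0.3 [0.887 0.17 ] [  93. -212.]
(100, 440) 0.35 [0.867 0.208] [  -3. -229.]
(100, 440) 0.4 [0.846 0.246] [-114. -248.]
(100, 440) 0.45 [0.825 0.284] [-244. -270.]
(485, 400) 0.2 [0.443 0.096] [234. 387.]
(485, 400) 0.25 [0.455 0.134] [155. 370.]
(485, 400) 0.3 [0.467 0.172] [ 65. 350.]
(485, 400) 0.35 [0.479 0.21 ] [-38. 328.]
(485, 400) 0.4 [0.491 0.248] [-158.  301.]
(485, 400) 0.45 [0.503 0.286] [-298.  270.]
```

View pics/mic.png

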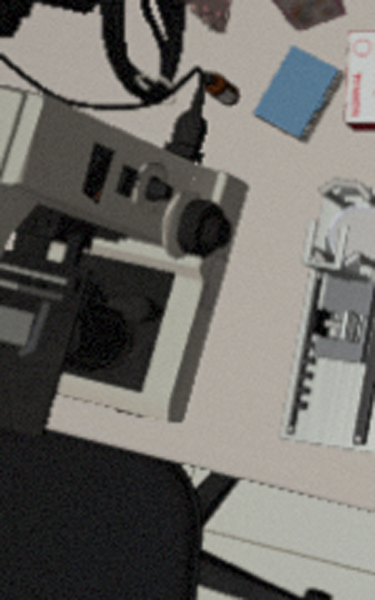

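{"api": "jog_arm", "payload": {
  "targets": [
    [0,0,-0.04,0],
    [0,0,-0.04,0],
    [0,0,-0.04,0],
    [0,0,-0.04,0],
    [0,0,-0.04,0]
  ],
  "grip": -1
}}

```text
time: 0.75
position: [0.1632, 0.577, 0.4242]
ee_rot: [-3.141, -0.0, 2.866]
ft_force: [0.5, 1.2, 0.2]
finger_gap: 0.0879
gripper_force: 0.0
```

{"api": "jog_arm", "payload": {
  "targets": [
    [0,0,-0.04,0],
    [0,0,-0.04,0],
    [0,0,-0.04,0],
    [0,0,0,0],
    [0,0,0,0]
  ]
}}

```text
time: 1.25
position: [0.1635, 0.5776, 0.5433]
ee_rot: [3.14, 0.0, 2.866]
ft_force: [-0.7, -0.2, -0.6]
finger_gap: 0.0877
gripper_force: 0.0
```

Run:
```python
from h import *
crop("side","s1",0,0,512,384,1.5)
print(arm.sense()["joint_pos"])
```

```text
[ 1.17988849e+00  2.53399754e-01  9.18611194e-01 -2.87661807e-05
  1.97070561e+00 -1.15119996e-01]
```

View pics/s1.png

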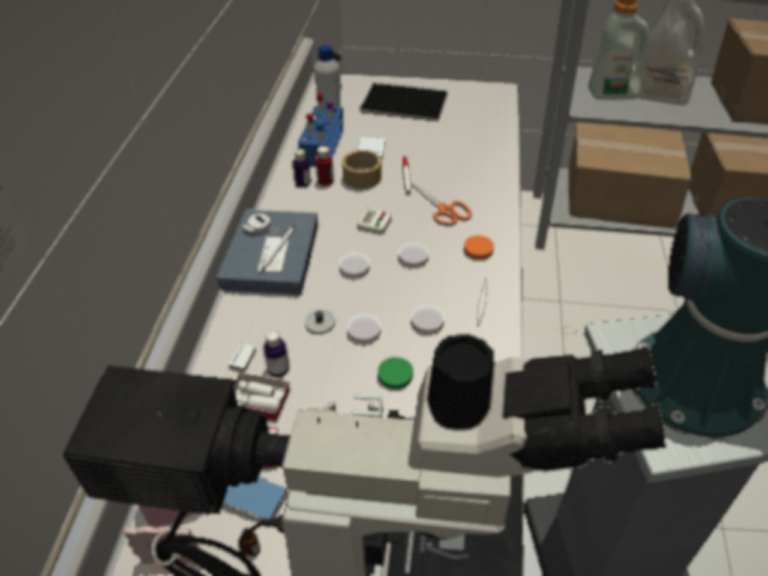

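The arm is still out of view. The eyepieces stand roughly 0.4 m high between here and the carrier, so I will pass high over them.

{"api": "jog_arm", "payload": {
  "targets": [
    [0,0,-0.04,0],
    [0,0,-0.04,0],
    [-0.03,-0.026,0,0],
    [-0.03,-0.026,0,0],
    [-0.03,-0.026,0,0]
  ]
}}

```text
time: 1.8
position: [0.2292, 0.4768, 0.6205]
ee_rot: [-3.138, -0.001, 2.867]
ft_force: [0.7, 0.2, -0.1]
finger_gap: 0.0879
gripper_force: 0.0
```

{"api": "jog_arm", "payload": {
  "targets": [
    [-0.03,-0.026,0,0],
    [-0.03,-0.026,0,0],
    [-0.03,-0.026,0,0],
    [-0.03,-0.026,0,0],
    [-0.03,-0.026,0,0]
  ]
}}

```text
time: 2.3
position: [0.338, 0.3102, 0.6206]
ee_rot: [-3.139, -0.002, 2.866]
ft_force: [1.2, -0.7, 0.6]
finger_gap: 0.0879
gripper_force: 0.0
```

{"api": "jog_arm", "payload": {
  "targets": [
    [-0.03,-0.026,0,0],
    [-0.03,-0.026,0,0],
    [-0.03,-0.026,0,0],
    [-0.03,-0.026,0,0],
    [-0.03,-0.026,0,0]
  ]
}}

```text
time: 2.8
position: [0.4469, 0.1443, 0.6206]
ee_rot: [-3.14, -0.003, 2.866]
ft_force: [0.6, 0.2, 0.3]
finger_gap: 0.0877
gripper_force: 0.0
```

{"api": "jog_arm", "payload": {
  "targets": [
    [-0.03,-0.026,0,0],
    [-0.03,-0.026,0,0],
    [-0.03,-0.026,0,0],
    [0,0,0,0.105],
    [0,0,0,0]
  ]
}}

```text
time: 3.3
position: [0.5124, 0.0453, 0.62]
ee_rot: [-3.14, -0.005, 2.758]
ft_force: [0.4, 0.7, 0.1]
finger_gap: 0.0878
gripper_force: 0.0
```

Run:
```python
from h import *
for p in((215,330),(195,390),(245,185),(228,225)):
  print(p,[w((p[0]/2.5,p[1]/2.5+60),z).round(3) for z in (.03,.1,.15,.2)])
```

```text
(215, 330) [array([0.507, 0.192]), array([0.499, 0.159]), array([0.494, 0.136]), array([0.489, 0.113])]
(195, 390) [array([0.448, 0.211]), array([0.445, 0.177]), array([0.443, 0.152]), array([0.441, 0.128])]
(245, 185) [array([0.652, 0.165]), array([0.633, 0.134]), array([0.62 , 0.112]), array([0.607, 0.091])]
(228, 225) [array([0.612, 0.181]), array([0.596, 0.149]), array([0.585, 0.127]), array([0.574, 0.104])]
```

{"api": "jog_arm", "payload": {
  "targets": [
    [0,0,0,-0.106],
    [0,0,0,-0.106],
    [0.0086,0.0124,0,0],
    [0,0,0.05,0],
    [0,0,0.05,0]
  ]
}}

```text
time: 3.8
position: [0.5052, 0.0618, 0.5224]
ee_rot: [3.141, 0.004, 2.973]
ft_force: [1.3, -0.7, -0.4]
finger_gap: 0.0878
gripper_force: 0.0
```

{"api": "jog_arm", "payload": {
  "targets": [
    [0,0,0.05,0],
    [0,0,0.05,0],
    [0,0,0.05,0],
    [0,0,0.05,0],
    [0,0,0,0]
  ]
}}

```text
time: 4.3
position: [0.4984, 0.0615, 0.3154]
ee_rot: [-3.139, -0.016, 2.973]
ft_force: [-0.8, -0.0, 0.1]
finger_gap: 0.0878
gripper_force: 0.0
```

{"api": "jog_arm", "payload": {
  "targets": [
    [0,0,0.03,0],
    [0,0,0.03,0],
    [0,0,0.03,0],
    [0,0,0.03,0],
    [0,0,0,0]
  ]
}}

```text
time: 4.8
position: [0.5044, 0.0608, 0.2019]
ee_rot: [-3.141, -0.004, 2.973]
ft_force: [-0.6, -0.0, 0.6]
finger_gap: 0.0881
gripper_force: 0.0
```

{"api": "jog_arm", "payload": {
  "targets": [
    [0,0,0.03,0],
    [0,0,0.03,0],
    [0,0,0,0],
    [0,0,0,0]
  ]
}}

```text
time: 5.2
position: [0.5071, 0.0603, 0.1449]
ee_rot: [3.141, 0.002, 2.973]
ft_force: [0.2, 0.3, -0.3]
finger_gap: 0.0877
gripper_force: 0.0
```

Run:
```python
from h import *
a=imaging.grab_frame("top")[110:260,70:190,::-1];b=imaging.grab_frame("side")[200:384,120:350,::-1]
a=cv2.resize(a,(480,600),interpolation=2);b=cv2.resize(b,(320,256),interpolation=2)
o=np.zeros((600,800,3),np.uint8);o[:,:480]=a;o[:256,480:]=b;cv2.imwrite("pics/g1.png",o)
s=arm.sense();print(s["position"],s["ee_rot"],s["joint_pos"])
```

```text
[0.50769374 0.06014292 0.14529512] [3.14105013 0.00404565 2.97285265] [-1.72112626e-02  3.19189462e-01  1.79458118e+00 -8.70959107e-05
  1.02374083e+00 -1.41922353e+00]
```

View pics/g1.png

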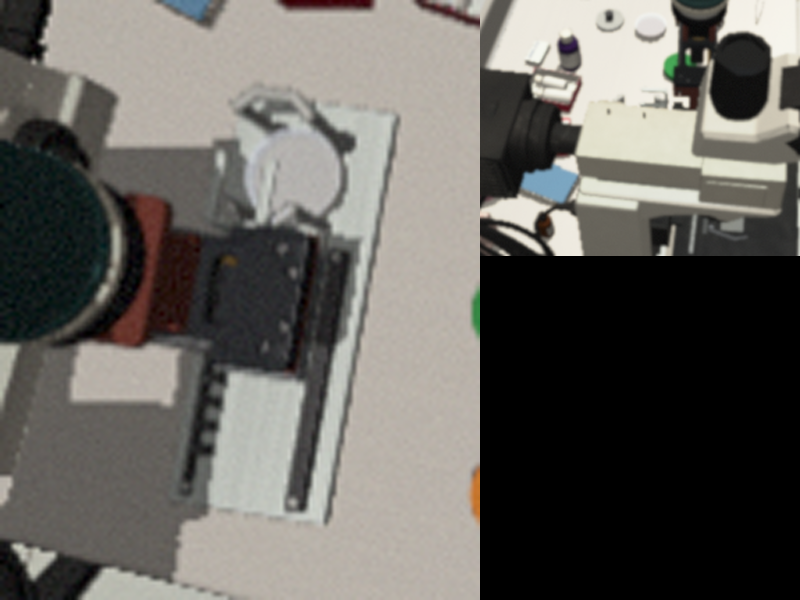

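The gripper hangs over the carrier with the latch beneath it. Descending.

{"api": "jog_arm", "payload": {
  "targets": [
    [0.002,0,0.03,0],
    [0,0,0.03,0],
    [0,0,0.02,0],
    [0,0,0.014,0],
    [0,0,0,0]
  ]
}}

```text
time: 5.8
position: [0.5038, 0.0603, 0.0487]
ee_rot: [-3.141, -0.001, 2.973]
ft_force: [-0.2, 1.1, -0.2]
finger_gap: 0.0878
gripper_force: 0.0
```

{"api": "jog_arm", "payload": {
  "targets": [
    [0,0,0,0],
    [0,0,0,0],
    [0,0,0,0],
    [0,0,0,0],
    [0,0,0,0]
  ],
  "grip": 1,
  "newtons": 25
}}

```text
time: 6.3
position: [0.5039, 0.0603, 0.0491]
ee_rot: [3.142, 0.001, 2.973]
ft_force: [-0.5, 0.4, -0.5]
finger_gap: 0.0516
gripper_force: 0.0
```

{"api": "jog_arm", "payload": {
  "targets": [
    [0,0,0,0],
    [0,0,0,0],
    [0,0,0,0],
    [0,0,0,0],
    [0,0,0,0]
  ]
}}

```text
time: 6.8
position: [0.5033, 0.0594, 0.0487]
ee_rot: [-3.14, -0.0, 2.974]
ft_force: [-1.8, -5.8, 3.3]
finger_gap: 0.0248
gripper_force: 25.0
```

{"api": "jog_arm", "payload": {
  "targets": [
    [0.01,0,0,0],
    [0.01,0,0,0],
    [0.01,0,0,0],
    [0.01,0,0,0],
    [0.01,0,0,0]
  ]
}}

```text
time: 7.3
position: [0.4552, 0.0678, 0.0487]
ee_rot: [-3.14, 0.002, 2.974]
ft_force: [2.1, -5.3, -2.2]
finger_gap: 0.025
gripper_force: 25.0
```

{"api": "jog_arm", "payload": {
  "targets": [
    [0.01,0,0,0],
    [0.01,0,0,0],
    [0.005,0,0,0],
    [0,0,0,0],
    [0,0,0,0]
  ]
}}

```text
time: 7.8
position: [0.4294, 0.0723, 0.0487]
ee_rot: [-3.14, -0.0, 2.973]
ft_force: [-1.1, -5.0, 3.0]
finger_gap: 0.025
gripper_force: 25.0
```

{"api": "jog_arm", "payload": {
  "targets": [
    [0.002,0,0,0],
    [0,0,0,0],
    [0,0,0,0]
  ]
}}

```text
time: 8.1
position: [0.4294, 0.0723, 0.0487]
ee_rot: [-3.141, 0.003, 2.974]
ft_force: [3.5, -7.2, -3.0]
finger_gap: 0.025
gripper_force: 25.0
```

{"api": "jog_arm", "payload": {
  "targets": [
    [0,0,0,0],
    [0,0,0,0],
    [0,0,0,0],
    [0,0,0,0],
    [0,0,0,0]
  ],
  "grip": -1
}}

```text
time: 8.6
position: [0.4272, 0.0732, 0.0486]
ee_rot: [-3.141, -0.001, 2.973]
ft_force: [-0.3, -0.2, -0.4]
finger_gap: 0.0615
gripper_force: 0.0
```

{"api": "jog_arm", "payload": {
  "targets": [
    [0,0,0,0],
    [0,0,-0.03,0],
    [0,0,-0.04,0],
    [0,0,-0.05,0],
    [0,0,-0.05,0]
  ]
}}

```text
time: 9.1
position: [0.4266, 0.0732, 0.2202]
ee_rot: [-3.141, -0.001, 2.973]
ft_force: [0.8, -0.1, -0.5]
finger_gap: 0.0875
gripper_force: 0.0
```

{"api": "jog_arm", "payload": {
  "targets": [
    [-0.0096,-0.0445,0,0],
    [-0.0096,-0.0445,0,0],
    [-0.0096,-0.0445,0,0],
    [-0.0096,-0.0445,0,0],
    [-0.0096,-0.0445,0,0]
  ]
}}

```text
time: 9.6
position: [0.4371, -0.1558, 0.2188]
ee_rot: [-3.142, 0.0, 2.973]
ft_force: [0.8, 0.8, -0.1]
finger_gap: 0.0877
gripper_force: 0.0
```

{"api": "jog_arm", "payload": {
  "targets": [
    [-0.0096,-0.0445,0,0],
    [0,0,0.05,0],
    [0,0,0.05,0],
    [0,0,0.02,0],
    [0,0,0,0]
  ]
}}

```text
time: 10.1
position: [0.4368, -0.1982, 0.0958]
ee_rot: [3.139, -0.007, 2.972]
ft_force: [-0.7, 0.8, -0.6]
finger_gap: 0.0879
gripper_force: 0.0
```

Run:
```python
from h import *
crop("top","pile1",105,120,80,120,5)
print(arm.sense()["position"])
```

```text
[ 0.43828368 -0.1989666   0.09761717]
```

View pics/pile1.png

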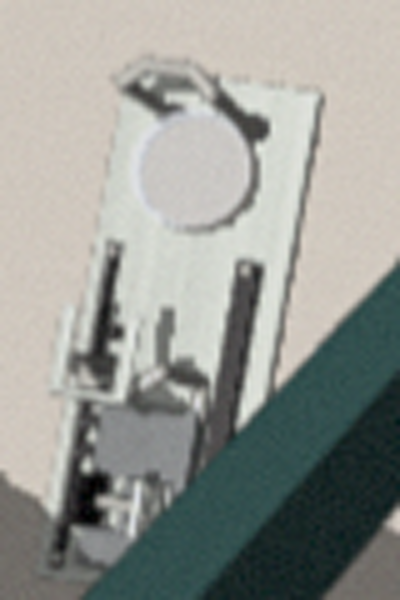

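Run:
```python
from h import *
for z in(.032,.037,.042):print(w((143.2,153.6),z))
```

```text
[0.59852217 0.04949471]
[0.59749682 0.04794755]
[0.59647147 0.04640039]
```

{"api": "jog_arm", "payload": {
  "targets": [
    [0,0,0.03,0],
    [0,0,0.03,0],
    [0,0,0.02,0],
    [0,0,0.01,0],
    [0,0,0,0]
  ]
}}

```text
time: 10.65
position: [0.4401, -0.1998, 0.009]
ee_rot: [-3.141, 0.0, 2.973]
ft_force: [-0.2, -0.4, 0.1]
finger_gap: 0.0873
gripper_force: 0.0
```

{"api": "jog_arm", "payload": {
  "targets": [
    [0.002,0,0.005,0],
    [0,0,0,0],
    [0,0,0,0]
  ],
  "newtons": 10
}}

```text
time: 10.95
position: [0.4381, -0.1996, 0.0045]
ee_rot: [-3.141, 0.001, 2.973]
ft_force: [0.2, -0.5, 0.3]
finger_gap: 0.0876
gripper_force: 0.0
```

{"api": "jog_arm", "payload": {
  "targets": [
    [0,0,0,0],
    [0,0,0,0],
    [0,0,0,0],
    [0,0,0,0],
    [0,0,0,0]
  ],
  "grip": 1
}}

```text
time: 11.45
position: [0.4378, -0.1994, 0.0038]
ee_rot: [-3.141, 0.0, 2.973]
ft_force: [0.4, 0.7, 1.7]
finger_gap: 0.0599
gripper_force: 10.0
```

{"api": "jog_arm", "payload": {
  "targets": [
    [0,0,-0.01,0],
    [0,0,-0.03,0],
    [0,0,-0.04,0],
    [0,0,-0.05,0],
    [0,0,0,0]
  ]
}}

```text
time: 11.95
position: [0.4413, -0.2016, 0.1398]
ee_rot: [-3.137, 0.01, 2.973]
ft_force: [1.8, -0.7, -1.7]
finger_gap: 0.0592
gripper_force: 10.0
```

{"api": "jog_arm", "payload": {
  "targets": [
    [-0.0183,0.0453,-0.02,0],
    [-0.0183,0.0453,0,0],
    [-0.0183,0.0453,0,0],
    [-0.0183,0.0453,0,0],
    [-0.0183,0.0453,0,0]
  ]
}}

```text
time: 12.45
position: [0.5647, 0.0083, 0.1524]
ee_rot: [-3.141, -0.001, 2.973]
ft_force: [0.0, -1.1, -0.8]
finger_gap: 0.0594
gripper_force: 10.0
```

{"api": "jog_arm", "payload": {
  "targets": [
    [-0.0183,0.0453,0,0],
    [0,0,0,0],
    [0,0,0,0]
  ]
}}

```text
time: 12.75
position: [0.5896, 0.0489, 0.1519]
ee_rot: [-3.141, -0.001, 2.975]
ft_force: [0.6, 0.1, -0.8]
finger_gap: 0.0597
gripper_force: 10.0
```

Run:
```python
from h import *
crop("top","p2",50,90,130,110,5.4)
print(arm.sense()["position"])
```

```text
[0.5890344  0.04787679 0.15187482]
```

View pics/p2.png

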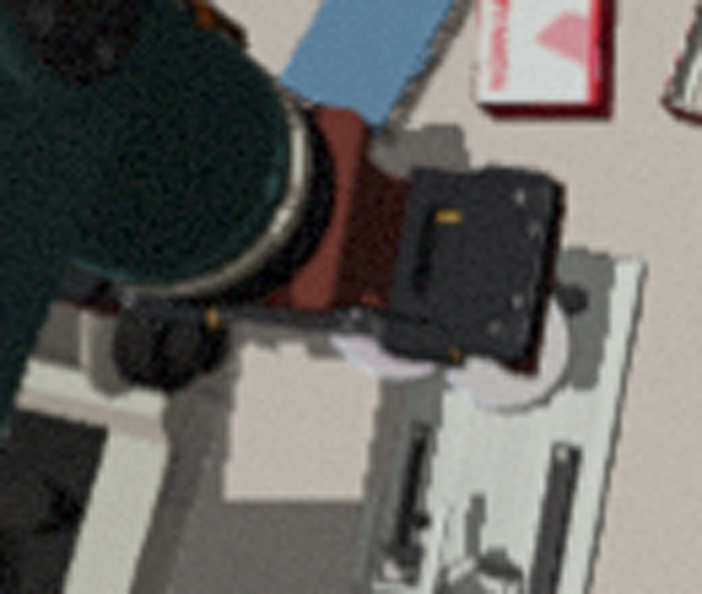

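{"api": "jog_arm", "payload": {
  "targets": [
    [-0.007,0.001,0,0],
    [0,0,0.02,0],
    [0,0,0.02,0],
    [0,0,0.02,0],
    [0,0,0,0]
  ]
}}

```text
time: 13.3
position: [0.5948, 0.0463, 0.0902]
ee_rot: [-3.141, -0.005, 2.971]
ft_force: [-1.0, 0.8, -1.1]
finger_gap: 0.0597
gripper_force: 10.0
```

{"api": "jog_arm", "payload": {
  "targets": [
    [0,0,0.01,0],
    [0,0,0.01,0],
    [0,0,0.01,0],
    [0,0,0,0],
    [0,0,0,0]
  ]
}}

```text
time: 13.8
position: [0.5971, 0.0478, 0.0624]
ee_rot: [-3.141, -0.0, 2.973]
ft_force: [-0.1, 0.1, -1.9]
finger_gap: 0.0597
gripper_force: 10.0
```

{"api": "jog_arm", "payload": {
  "targets": [
    [0.001,0,0.004,0],
    [0,0,0.004,0],
    [0,0,0.004,0],
    [0,0,0,0]
  ]
}}

```text
time: 14.2
position: [0.5958, 0.048, 0.05]
ee_rot: [-3.141, -0.001, 2.973]
ft_force: [-0.0, -0.6, -0.9]
finger_gap: 0.0599
gripper_force: 10.0
```

{"api": "jog_arm", "payload": {
  "targets": [
    [0,0,0.002,0],
    [0,0,0.002,0],
    [0,0,0,0]
  ]
}}

```text
time: 14.5
position: [0.5961, 0.0479, 0.0464]
ee_rot: [-3.141, -0.0, 2.973]
ft_force: [0.6, 0.1, -0.0]
finger_gap: 0.0598
gripper_force: 10.0
```

{"api": "jog_arm", "payload": {
  "targets": [
    [0,0,0.002,0],
    [0,0,0,0]
  ]
}}

```text
time: 14.7
position: [0.5961, 0.0479, 0.0444]
ee_rot: [-3.141, -0.0, 2.973]
ft_force: [-0.8, 0.3, 0.2]
finger_gap: 0.0592
gripper_force: 10.0
```

{"api": "jog_arm", "payload": {
  "targets": [
    [0,0,0.0015,0],
    [0,0,0,0]
  ]
}}

```text
time: 14.9
position: [0.5961, 0.048, 0.0429]
ee_rot: [-3.141, -0.0, 2.973]
ft_force: [-0.1, -0.1, -0.3]
finger_gap: 0.0598
gripper_force: 10.0
```

{"api": "jog_arm", "payload": {
  "targets": [
    [0,0,0.0015,0],
    [0,0,0,0]
  ]
}}

```text
time: 15.1
position: [0.5962, 0.0479, 0.0414]
ee_rot: [-3.141, -0.0, 2.973]
ft_force: [0.4, -0.2, -1.0]
finger_gap: 0.0596
gripper_force: 10.0
```

{"api": "jog_arm", "payload": {
  "targets": [
    [0,0,0.0015,0],
    [0,0,0,0]
  ]
}}

```text
time: 15.3
position: [0.5964, 0.048, 0.0403]
ee_rot: [-3.142, 0.0, 2.973]
ft_force: [-0.7, 0.6, 2.4]
finger_gap: 0.0596
gripper_force: 10.0
```

{"api": "jog_arm", "payload": {
  "targets": [
    [0,0,0.001,0],
    [0,0,0,0]
  ]
}}

```text
time: 15.5
position: [0.5965, 0.0479, 0.04]
ee_rot: [-3.142, 0.001, 2.973]
ft_force: [-1.3, -0.7, 8.7]
finger_gap: 0.0598
gripper_force: 10.0
```

Run:
```python
from h import *
for i in range(2):
    s=arm.sense();print(s["position"],s["ft_force"],s["wrist_torque"])
```

```text
[0.59651174 0.04793296 0.04003861] [-1.29692688 -0.71228329  8.72025522] [0.00912787 0.42745101 0.00087661]
[0.59651174 0.04793296 0.04003861] [-1.29692688 -0.71228329  8.72025522] [0.00912787 0.42745101 0.00087661]
```

{"api": "jog_arm", "payload": {
  "targets": [
    [0,0,-0.001,0],
    [0,0,0,0],
    [0,0,0,0],
    [0,0,0,0],
    [0,0,0,0]
  ],
  "grip": -1
}}

```text
time: 16.0
position: [0.5962, 0.048, 0.0399]
ee_rot: [-3.141, -0.0, 2.973]
ft_force: [-0.3, -0.8, 0.8]
finger_gap: 0.0878
gripper_force: 0.0
```

{"api": "jog_arm", "payload": {
  "targets": [
    [0,0,-0.02,0],
    [0,0,-0.04,0],
    [0,0,-0.05,0],
    [0,0,-0.02,0],
    [0,0,0,0]
  ]
}}

```text
time: 16.5
position: [0.599, 0.0479, 0.1739]
ee_rot: [3.141, 0.007, 2.973]
ft_force: [-0.1, 0.4, 0.1]
finger_gap: 0.0881
gripper_force: 0.0
```

{"api": "jog_arm", "payload": {
  "targets": [
    [0.0008,-0.0411,0,0],
    [0.0008,-0.0411,0,0],
    [0.0008,-0.0411,0,0],
    [0.0008,-0.0411,0,0],
    [0.0008,-0.0411,0,0]
  ]
}}

```text
time: 17.0
position: [0.5563, -0.155, 0.1683]
ee_rot: [3.141, -0.003, 2.973]
ft_force: [1.2, -0.2, -0.4]
finger_gap: 0.0879
gripper_force: 0.0
```

{"api": "jog_arm", "payload": {
  "targets": [
    [0.0008,-0.0411,0,0],
    [0,0,0.04,0],
    [0,0,0.05,0],
    [0,0,0.03,0],
    [0,0,0,0]
  ]
}}

```text
time: 17.5
position: [0.5453, -0.1923, 0.0446]
ee_rot: [3.138, -0.011, 2.972]
ft_force: [-1.1, 1.0, 0.5]
finger_gap: 0.0875
gripper_force: 0.0
```

{"api": "jog_arm", "payload": {
  "targets": [
    [0,0,0,0],
    [0,0,0,0]
  ]
}}

```text
time: 17.7
position: [0.5512, -0.1947, 0.0514]
ee_rot: [-3.141, 0.002, 2.973]
ft_force: [-0.0, 0.8, 0.7]
finger_gap: 0.0876
gripper_force: 0.0
```

{"api": "jog_arm", "payload": {
  "targets": [
    [-0.0014,0,0.02,0],
    [0,0,0.015,0],
    [0,0,0.008,0],
    [0,0,0.0045,0],
    [0,0,0,0]
  ]
}}

```text
time: 18.2
position: [0.5518, -0.1947, 0.0031]
ee_rot: [-3.141, 0.001, 2.973]
ft_force: [-0.8, 0.8, -0.7]
finger_gap: 0.0881
gripper_force: 0.0
```

{"api": "jog_arm", "payload": {
  "targets": [
    [0,0,0,0],
    [0,0,0,0],
    [0,0,0,0],
    [0,0,0,0],
    [0,0,0,0]
  ],
  "grip": 1
}}

```text
time: 18.7
position: [0.5517, -0.1947, 0.0029]
ee_rot: [-3.141, 0.0, 2.973]
ft_force: [-0.5, 0.3, 2.7]
finger_gap: 0.0599
gripper_force: 10.0
```

{"api": "jog_arm", "payload": {
  "targets": [
    [0,0,-0.01,0],
    [0,0,-0.03,0],
    [0,0,-0.05,0],
    [0,0,-0.05,0],
    [0,0,-0.02,0]
  ]
}}

```text
time: 19.2
position: [0.5538, -0.1956, 0.1682]
ee_rot: [-3.139, 0.007, 2.973]
ft_force: [0.7, -0.6, -0.3]
finger_gap: 0.0595
gripper_force: 10.0
```

{"api": "jog_arm", "payload": {
  "targets": [
    [0,0,0,0],
    [0,0,0,0]
  ]
}}

```text
time: 19.4
position: [0.5512, -0.1944, 0.1627]
ee_rot: [-3.141, 0.0, 2.973]
ft_force: [0.7, 0.6, 0.5]
finger_gap: 0.0595
gripper_force: 10.0
```

{"api": "jog_arm", "payload": {
  "targets": [
    [-0.0004,0.041,0,0],
    [-0.0004,0.041,0,0],
    [-0.0004,0.041,0,0],
    [-0.0004,0.041,0,0],
    [-0.0004,0.041,0,0]
  ]
}}

```text
time: 19.9
position: [0.5861, 0.0089, 0.16]
ee_rot: [-3.141, -0.005, 2.972]
ft_force: [1.3, 0.8, -0.4]
finger_gap: 0.0598
gripper_force: 10.0
```

{"api": "jog_arm", "payload": {
  "targets": [
    [-0.0004,0.041,0,0],
    [0,0,0,0],
    [0,0,0.02,0],
    [0,0,0.02,0],
    [0,0,0,0]
  ]
}}

```text
time: 20.4
position: [0.5913, 0.047, 0.1182]
ee_rot: [-3.14, -0.009, 2.973]
ft_force: [0.3, 0.8, -0.6]
finger_gap: 0.0594
gripper_force: 10.0
```

{"api": "jog_arm", "payload": {
  "targets": [
    [0,0,0.02,0],
    [0,0,0.015,0],
    [0,0,0.01,0],
    [0,0,0.005,0],
    [0,0,0,0]
  ]
}}

```text
time: 20.9
position: [0.5947, 0.0472, 0.0721]
ee_rot: [-3.141, -0.001, 2.972]
ft_force: [-0.7, -0.4, -1.0]
finger_gap: 0.0597
gripper_force: 10.0
```

{"api": "jog_arm", "payload": {
  "targets": [
    [-0.0005,0.0008,0.005,0],
    [0,0,0.005,0],
    [0,0,0,0],
    [0,0,0,0]
  ]
}}

```text
time: 21.3
position: [0.5958, 0.0483, 0.0627]
ee_rot: [-3.141, -0.0, 2.973]
ft_force: [0.1, 0.2, 0.2]
finger_gap: 0.0596
gripper_force: 10.0
```

{"api": "jog_arm", "payload": {
  "targets": [
    [0,0,0.0015,0],
    [0,0,0.0015,0],
    [0,0,0,0]
  ]
}}

```text
time: 21.6
position: [0.5957, 0.0483, 0.0595]
ee_rot: [-3.141, -0.0, 2.973]
ft_force: [-1.1, -0.1, -0.5]
finger_gap: 0.0597
gripper_force: 10.0
```

{"api": "jog_arm", "payload": {
  "targets": [
    [0,0,0.0015,0],
    [0,0,0,0]
  ]
}}

```text
time: 21.8
position: [0.5957, 0.0482, 0.0579]
ee_rot: [-3.141, -0.0, 2.973]
ft_force: [-0.0, -0.9, 0.7]
finger_gap: 0.0594
gripper_force: 10.0
```

{"api": "jog_arm", "payload": {
  "targets": [
    [0,0,0.0015,0],
    [0,0,0,0]
  ]
}}

```text
time: 22.0
position: [0.5957, 0.0482, 0.0564]
ee_rot: [-3.141, -0.0, 2.973]
ft_force: [0.2, 0.3, 0.4]
finger_gap: 0.0597
gripper_force: 10.0
```

{"api": "jog_arm", "payload": {
  "targets": [
    [0,0,0.001,0],
    [0,0,0,0]
  ]
}}

```text
time: 22.2
position: [0.5957, 0.0482, 0.0555]
ee_rot: [-3.141, -0.0, 2.973]
ft_force: [0.1, -0.3, -0.5]
finger_gap: 0.0597
gripper_force: 10.0
```

{"api": "jog_arm", "payload": {
  "targets": [
    [0,0,0.001,0],
    [0,0,0,0]
  ]
}}

```text
time: 22.4
position: [0.5958, 0.0482, 0.0553]
ee_rot: [-3.141, 0.0, 2.973]
ft_force: [-1.4, 0.2, 5.9]
finger_gap: 0.0595
gripper_force: 10.0
```

{"api": "jog_arm", "payload": {
  "targets": [
    [0,0,-0.0008,0],
    [0,0,0,0],
    [0,0,0,0],
    [0,0,0,0],
    [0,0,0,0]
  ],
  "grip": -1
}}

```text
time: 22.9
position: [0.5957, 0.0482, 0.0553]
ee_rot: [-3.141, -0.0, 2.973]
ft_force: [0.3, -0.4, -0.2]
finger_gap: 0.0875
gripper_force: 0.0
```

{"api": "jog_arm", "payload": {
  "targets": [
    [0,0,-0.02,0],
    [0,0,-0.04,0],
    [0,0,-0.04,0],
    [0,0,-0.01,0],
    [0,0,0,0]
  ]
}}

```text
time: 23.4
position: [0.5973, 0.0482, 0.1673]
ee_rot: [3.141, 0.004, 2.973]
ft_force: [0.4, 0.3, 0.5]
finger_gap: 0.0874
gripper_force: 0.0
```

{"api": "jog_arm", "payload": {
  "targets": [
    [-0.0027,-0.0413,0,0],
    [-0.0027,-0.0413,0,0],
    [-0.0027,-0.0413,0,0],
    [-0.0027,-0.0413,0,0],
    [-0.0027,-0.0413,0,0]
  ]
}}

```text
time: 23.9
position: [0.5727, -0.1586, 0.1631]
ee_rot: [3.141, -0.004, 2.973]
ft_force: [1.3, -0.5, 0.0]
finger_gap: 0.0876
gripper_force: 0.0
```

{"api": "jog_arm", "payload": {
  "targets": [
    [-0.0027,-0.0413,0,0],
    [-0.0027,-0.0413,0,0],
    [-0.0027,-0.0413,0,0],
    [-0.0027,-0.0413,0,0],
    [-0.0027,-0.0413,0,0]
  ]
}}

```text
time: 24.4
position: [0.5514, -0.3642, 0.1627]
ee_rot: [3.14, -0.003, 2.973]
ft_force: [0.5, -0.1, -0.8]
finger_gap: 0.0881
gripper_force: 0.0
```

{"api": "jog_arm", "payload": {
  "targets": [
    [0,0,0,0],
    [0,0,0.04,0],
    [0,0,0.04,0],
    [0,0,0.02,0],
    [0,0,0,0]
  ]
}}

```text
time: 24.9
position: [0.5495, -0.3599, 0.06]
ee_rot: [3.136, -0.009, 2.973]
ft_force: [0.2, 0.9, -0.7]
finger_gap: 0.0878
gripper_force: 0.0
```

{"api": "jog_arm", "payload": {
  "targets": [
    [0,0,0,0],
    [0,0,0,0]
  ]
}}

```text
time: 25.1
position: [0.5538, -0.3636, 0.0664]
ee_rot: [-3.141, 0.001, 2.973]
ft_force: [0.8, 0.7, 0.3]
finger_gap: 0.088
gripper_force: 0.0
```

Run:
```python
from h import *
im=imaging.grab_frame("top")[:,:,::-1]
a=cv2.resize(im[115:165,115:185],None,fx=5.7,fy=5.7,interpolation=2);b=cv2.resize(im[125:235,200:340],None,fx=5.7,fy=5.7,interpolation=2)[:,:398]
o=np.zeros((600,800,3),np.uint8);o[:a.shape[0],:a.shape[1]]=a;o[:600,402:800]=b[:600];cv2.imwrite("pics/m3.png",o)
```

```text
(no output)
```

View pics/m3.png

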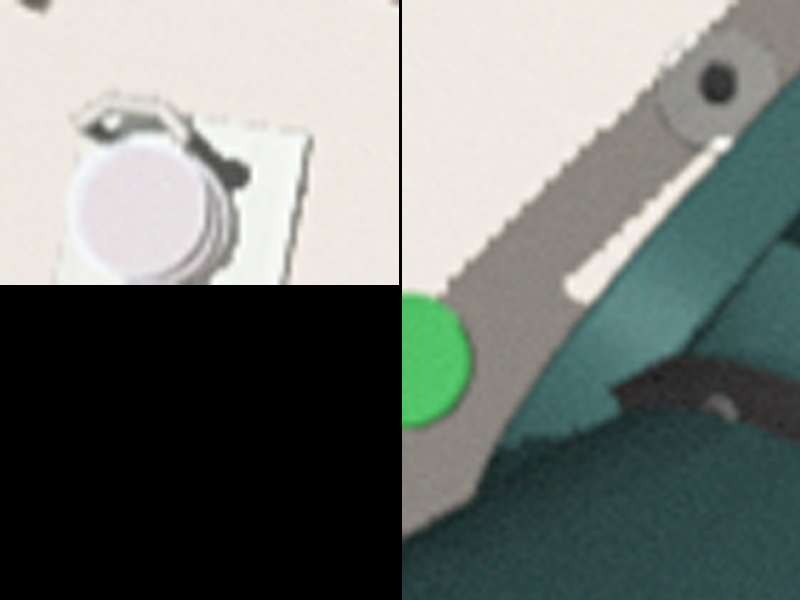

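Two dishes are neatly stacked on the pile at (140,210) and the weight is unmoved at about (717,90). On to dish b.

{"api": "jog_arm", "payload": {
  "targets": [
    [0.0013,0,0.025,0],
    [0,0,0.02,0],
    [0,0,0.012,0],
    [0,0,0.0058,0],
    [0,0,0,0]
  ]
}}

```text
time: 25.65
position: [0.5518, -0.3632, 0.0026]
ee_rot: [-3.142, -0.0, 2.973]
ft_force: [0.1, 0.3, -0.2]
finger_gap: 0.0881
gripper_force: 0.0
```

{"api": "jog_arm", "payload": {
  "targets": [
    [0,0,0,0],
    [0,0,0,0],
    [0,0,0,0],
    [0,0,0,0],
    [0,0,0,0]
  ],
  "grip": 1
}}

```text
time: 26.15
position: [0.5521, -0.3635, 0.0032]
ee_rot: [-3.141, 0.001, 2.973]
ft_force: [-0.8, -0.7, 2.3]
finger_gap: 0.0596
gripper_force: 10.0
```

{"api": "jog_arm", "payload": {
  "targets": [
    [0,0,-0.01,0],
    [0,0,-0.03,0],
    [0,0,-0.05,0],
    [0,0,-0.05,0],
    [0,0,-0.02,0]
  ]
}}

```text
time: 26.65
position: [0.5539, -0.3649, 0.1688]
ee_rot: [-3.138, 0.007, 2.973]
ft_force: [0.3, 0.1, 0.7]
finger_gap: 0.0598
gripper_force: 10.0
```

{"api": "jog_arm", "payload": {
  "targets": [
    [0,0,0,0],
    [0,0,0,0]
  ]
}}

```text
time: 26.85
position: [0.5515, -0.3629, 0.1627]
ee_rot: [-3.141, 0.0, 2.973]
ft_force: [-0.5, -0.9, -1.4]
finger_gap: 0.0597
gripper_force: 10.0
```

{"api": "jog_arm", "payload": {
  "targets": [
    [0.0026,0.0412,0,0],
    [0.0026,0.0412,0,0],
    [0.0026,0.0412,0,0],
    [0.0026,0.0412,0,0],
    [0.0026,0.0412,0,0]
  ]
}}

```text
time: 27.35
position: [0.5717, -0.1557, 0.16]
ee_rot: [3.141, -0.005, 2.972]
ft_force: [1.0, -0.0, 0.2]
finger_gap: 0.0599
gripper_force: 10.0
```

{"api": "jog_arm", "payload": {
  "targets": [
    [0.0026,0.0412,0,0],
    [0.0026,0.0412,0,0],
    [0.0026,0.0412,0,0],
    [0.0026,0.0412,0,0],
    [0.0026,0.0412,0,0]
  ]
}}

```text
time: 27.85
position: [0.5934, 0.049, 0.16]
ee_rot: [-3.141, -0.005, 2.973]
ft_force: [0.5, -0.3, -0.6]
finger_gap: 0.0596
gripper_force: 10.0
```

{"api": "jog_arm", "payload": {
  "targets": [
    [0,0,0,0],
    [0,0,0.02,0],
    [0,0,0.015,0],
    [0,0,0,0],
    [0,0,0,0]
  ]
}}

```text
time: 28.35
position: [0.5942, 0.0467, 0.1263]
ee_rot: [-3.141, -0.003, 2.972]
ft_force: [-0.7, 0.4, 0.2]
finger_gap: 0.0597
gripper_force: 10.0
```

{"api": "jog_arm", "payload": {
  "targets": [
    [0,0,0.015,0],
    [0,0,0.015,0],
    [0,0,0.01,0],
    [0,0,0,0],
    [0,0,0,0]
  ]
}}

```text
time: 28.85
position: [0.5956, 0.0471, 0.0879]
ee_rot: [-3.141, 0.0, 2.973]
ft_force: [-0.9, 0.3, -0.3]
finger_gap: 0.0596
gripper_force: 10.0
```

{"api": "jog_arm", "payload": {
  "targets": [
    [0,0.001,0.005,0],
    [0,0,0.005,0],
    [0,0,0.003,0],
    [0,0,0,0]
  ]
}}

```text
time: 29.25
position: [0.5951, 0.0483, 0.0741]
ee_rot: [-3.141, -0.001, 2.973]
ft_force: [0.1, 0.8, -0.0]
finger_gap: 0.0594
gripper_force: 10.0
```

{"api": "jog_arm", "payload": {
  "targets": [
    [0,0,0.0012,0],
    [0,0,0,0]
  ]
}}

```text
time: 29.45
position: [0.5955, 0.0483, 0.0734]
ee_rot: [-3.142, -0.0, 2.973]
ft_force: [0.3, -0.2, -0.3]
finger_gap: 0.0602
gripper_force: 10.0
```

{"api": "jog_arm", "payload": {
  "targets": [
    [0,0,0.001,0],
    [0,0,0,0]
  ]
}}

```text
time: 29.65
position: [0.5955, 0.0483, 0.0724]
ee_rot: [-3.141, 0.0, 2.973]
ft_force: [0.3, -0.3, -0.4]
finger_gap: 0.0599
gripper_force: 10.0
```

{"api": "jog_arm", "payload": {
  "targets": [
    [0,0,0.001,0],
    [0,0,0,0]
  ]
}}

```text
time: 29.85
position: [0.5956, 0.0483, 0.0714]
ee_rot: [-3.142, 0.0, 2.973]
ft_force: [-0.2, -0.2, -0.6]
finger_gap: 0.0596
gripper_force: 10.0
```

{"api": "jog_arm", "payload": {
  "targets": [
    [0,0,0.001,0],
    [0,0,0,0]
  ]
}}

```text
time: 30.05
position: [0.5957, 0.0483, 0.0713]
ee_rot: [-3.141, 0.001, 2.973]
ft_force: [-1.0, 0.1, 7.1]
finger_gap: 0.0597
gripper_force: 10.0
```

{"api": "jog_arm", "payload": {
  "targets": [
    [0,0,0.0006,0],
    [0,0,0,0]
  ]
}}

```text
time: 30.25
position: [0.5957, 0.0483, 0.0711]
ee_rot: [-3.142, 0.001, 2.973]
ft_force: [-2.8, 0.0, 9.7]
finger_gap: 0.0595
gripper_force: 10.0
```

{"api": "jog_arm", "payload": {
  "targets": [
    [0,0,-0.0013,0],
    [0,0,0,0],
    [0,0,0,0],
    [0,0,0,0],
    [0,0,0,0]
  ],
  "grip": -1
}}

```text
time: 30.75
position: [0.5953, 0.0483, 0.0708]
ee_rot: [-3.141, -0.0, 2.973]
ft_force: [1.0, 0.3, -0.3]
finger_gap: 0.0877
gripper_force: 0.0
```

{"api": "jog_arm", "payload": {
  "targets": [
    [0,0,-0.02,0],
    [0,0,-0.04,0],
    [0,0,-0.035,0],
    [0,0,0,0],
    [0,0,0,0]
  ]
}}

```text
time: 31.25
position: [0.596, 0.0483, 0.1668]
ee_rot: [3.141, 0.002, 2.973]
ft_force: [-0.5, 0.4, 0.4]
finger_gap: 0.0878
gripper_force: 0.0
```

{"api": "jog_arm", "payload": {
  "targets": [
    [0.0079,-0.0405,0,0],
    [0.0079,-0.0405,0,0],
    [0.0079,-0.0405,0,0],
    [0.0079,-0.0405,0,0],
    [0.0079,-0.0405,0,0]
  ]
}}

```text
time: 31.75
position: [0.5205, -0.1455, 0.1642]
ee_rot: [3.141, -0.003, 2.973]
ft_force: [0.7, -0.6, -0.6]
finger_gap: 0.0881
gripper_force: 0.0
```

{"api": "jog_arm", "payload": {
  "targets": [
    [0.0079,-0.0405,0,0],
    [0.0079,-0.0405,0,0],
    [0.0079,-0.0405,0,0],
    [0.0079,-0.0405,0,0],
    [0.0079,-0.0405,0,0]
  ]
}}

```text
time: 32.25
position: [0.4477, -0.3382, 0.1642]
ee_rot: [3.14, -0.003, 2.973]
ft_force: [1.2, -1.1, 0.6]
finger_gap: 0.088
gripper_force: 0.0
```

{"api": "jog_arm", "payload": {
  "targets": [
    [0.0079,-0.0405,0,0],
    [0,0,0.03,0],
    [0,0,0.04,0],
    [0,0,0.03,0],
    [0,0,0,0]
  ]
}}

```text
time: 32.75
position: [0.4313, -0.3726, 0.0607]
ee_rot: [3.135, -0.009, 2.972]
ft_force: [0.0, 1.0, 0.3]
finger_gap: 0.088
gripper_force: 0.0
```

{"api": "jog_arm", "payload": {
  "targets": [
    [0,0,0,0],
    [0,0,0,0]
  ]
}}

```text
time: 32.95
position: [0.4356, -0.3768, 0.0671]
ee_rot: [-3.141, 0.001, 2.973]
ft_force: [-0.4, -0.4, 0.5]
finger_gap: 0.0877
gripper_force: 0.0
```

{"api": "jog_arm", "payload": {
  "targets": [
    [0.0011,0,0.025,0],
    [0,0,0.02,0],
    [0,0,0.012,0],
    [0,0,0.006,0],
    [0,0,0,0]
  ]
}}

```text
time: 33.45
position: [0.4341, -0.3762, 0.0033]
ee_rot: [-3.141, 0.0, 2.973]
ft_force: [-0.2, -0.8, 0.8]
finger_gap: 0.0878
gripper_force: 0.0
```

{"api": "jog_arm", "payload": {
  "targets": [
    [0,0,0,0],
    [0,0,0,0],
    [0,0,0,0],
    [0,0,0,0],
    [0,0,0,0]
  ],
  "grip": 1
}}

```text
time: 33.95
position: [0.4342, -0.3764, 0.0036]
ee_rot: [-3.141, 0.001, 2.973]
ft_force: [0.4, 1.3, 2.8]
finger_gap: 0.0596
gripper_force: 10.0
```

{"api": "jog_arm", "payload": {
  "targets": [
    [0,0,-0.01,0],
    [0,0,-0.03,0],
    [0,0,-0.05,0],
    [0,0,-0.05,0],
    [0,0,-0.03,0]
  ]
}}

```text
time: 34.45
position: [0.4348, -0.377, 0.1776]
ee_rot: [-3.139, 0.004, 2.973]
ft_force: [0.4, -0.0, -0.2]
finger_gap: 0.0597
gripper_force: 10.0
```

{"api": "jog_arm", "payload": {
  "targets": [
    [0,0,0,0],
    [0,0,0,0]
  ]
}}

```text
time: 34.65
position: [0.434, -0.3761, 0.1741]
ee_rot: [-3.14, 0.001, 2.973]
ft_force: [0.4, 0.2, -0.8]
finger_gap: 0.0595
gripper_force: 10.0
```

{"api": "jog_arm", "payload": {
  "targets": [
    [-0.0079,0.0405,0,0],
    [-0.0079,0.0405,0,0],
    [-0.0079,0.0405,0,0],
    [-0.0079,0.0405,0,0],
    [-0.0079,0.0405,0,0]
  ]
}}

```text
time: 35.15
position: [0.5056, -0.1808, 0.171]
ee_rot: [3.14, -0.004, 2.972]
ft_force: [0.3, -0.2, -0.3]
finger_gap: 0.0594
gripper_force: 10.0
```

{"api": "jog_arm", "payload": {
  "targets": [
    [-0.0079,0.0405,0,0],
    [-0.0079,0.0405,0,0],
    [-0.0079,0.0405,0,0],
    [-0.0079,0.0405,0,0],
    [-0.0079,0.0405,0,0]
  ]
}}

```text
time: 35.65
position: [0.5785, 0.0117, 0.1709]
ee_rot: [-3.141, -0.004, 2.973]
ft_force: [-0.4, -0.0, -0.6]
finger_gap: 0.0596
gripper_force: 10.0
```

{"api": "jog_arm", "payload": {
  "targets": [
    [-0.0079,0.0405,0,0],
    [0,0,0,0],
    [0,0,0.02,0],
    [0,0,0.015,0],
    [0,0,0,0]
  ]
}}

```text
time: 36.15
position: [0.591, 0.048, 0.1344]
ee_rot: [-3.14, -0.008, 2.973]
ft_force: [-0.2, 0.2, -0.3]
finger_gap: 0.0598
gripper_force: 10.0
```

{"api": "jog_arm", "payload": {
  "targets": [
    [0,0,0.015,0],
    [0,0,0.015,0],
    [0,0,0.005,0],
    [0,0,0,0],
    [0,0,0,0]
  ]
}}

```text
time: 36.65
position: [0.5946, 0.0482, 0.1035]
ee_rot: [-3.141, 0.0, 2.972]
ft_force: [-0.6, 0.0, -0.4]
finger_gap: 0.06
gripper_force: 10.0
```

{"api": "jog_arm", "payload": {
  "targets": [
    [-0.0012,0,0.005,0],
    [0,0,0.005,0],
    [0,0,0.0025,0],
    [0,0,0,0]
  ]
}}

```text
time: 37.05
position: [0.5952, 0.0483, 0.0901]
ee_rot: [-3.141, -0.001, 2.973]
ft_force: [-0.3, -0.8, -0.4]
finger_gap: 0.0597
gripper_force: 10.0
```

{"api": "jog_arm", "payload": {
  "targets": [
    [0,0,0.0012,0],
    [0,0,0,0]
  ]
}}

```text
time: 37.25
position: [0.5956, 0.0483, 0.0894]
ee_rot: [-3.141, -0.0, 2.973]
ft_force: [-0.3, 0.5, -0.4]
finger_gap: 0.0597
gripper_force: 10.0
```

{"api": "jog_arm", "payload": {
  "targets": [
    [0,0,0.001,0],
    [0,0,0,0]
  ]
}}

```text
time: 37.45
position: [0.5956, 0.0483, 0.0884]
ee_rot: [-3.142, -0.0, 2.973]
ft_force: [-0.1, 0.2, 0.8]
finger_gap: 0.0596
gripper_force: 10.0
```

{"api": "jog_arm", "payload": {
  "targets": [
    [0,0,0.001,0],
    [0,0,0,0]
  ]
}}

```text
time: 37.65
position: [0.5958, 0.0482, 0.0877]
ee_rot: [-3.142, 0.0, 2.973]
ft_force: [-0.1, 0.4, 1.9]
finger_gap: 0.0599
gripper_force: 10.0
```

{"api": "jog_arm", "payload": {
  "targets": [
    [0,0,0.0008,0],
    [0,0,0,0]
  ]
}}

```text
time: 37.85
position: [0.5959, 0.0482, 0.0876]
ee_rot: [-3.141, 0.001, 2.973]
ft_force: [-1.7, -0.2, 8.0]
finger_gap: 0.0595
gripper_force: 10.0
```

{"api": "jog_arm", "payload": {
  "targets": [
    [0,0,-0.0008,0],
    [0,0,0,0],
    [0,0,0,0],
    [0,0,0,0],
    [0,0,0,0]
  ],
  "grip": -1
}}

```text
time: 38.35
position: [0.5955, 0.0483, 0.0872]
ee_rot: [-3.141, -0.0, 2.973]
ft_force: [-0.9, -0.3, -0.1]
finger_gap: 0.0877
gripper_force: 0.0
```

{"api": "jog_arm", "payload": {
  "targets": [
    [0,0,-0.02,0],
    [0,0,-0.04,0],
    [0,0,-0.03,0],
    [0,0,0,0],
    [0,0,0,0]
  ]
}}

```text
time: 38.85
position: [0.5959, 0.0483, 0.1778]
ee_rot: [3.142, 0.001, 2.973]
ft_force: [0.2, 0.1, 0.2]
finger_gap: 0.0879
gripper_force: 0.0
```

{"api": "jog_arm", "payload": {
  "targets": [
    [0,-0.04,0,0],
    [0,-0.04,0,0],
    [0,-0.04,0,0],
    [0,0,0,0]
  ]
}}

```text
time: 39.25
position: [0.5736, -0.0738, 0.1755]
ee_rot: [-3.14, -0.003, 2.969]
ft_force: [0.3, 0.6, 0.0]
finger_gap: 0.0876
gripper_force: 0.0
```

Run:
```python
from h import *
im=imaging.grab_frame("top")[:,:,::-1]
a=cv2.resize(im[110:170,105:175],None,fx=5.7,fy=5.7,interpolation=2);b=cv2.resize(im[110:210,210:280],None,fx=5.7,fy=5.7,interpolation=2)
o=np.zeros((600,800,3),np.uint8);o[:a.shape[0],:a.shape[1]]=a;o[:b.shape[0],401:401+b.shape[1]]=b[:600];cv2.imwrite("pics/m4.png",o)
```

```text
(no output)
```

View pics/m4.png

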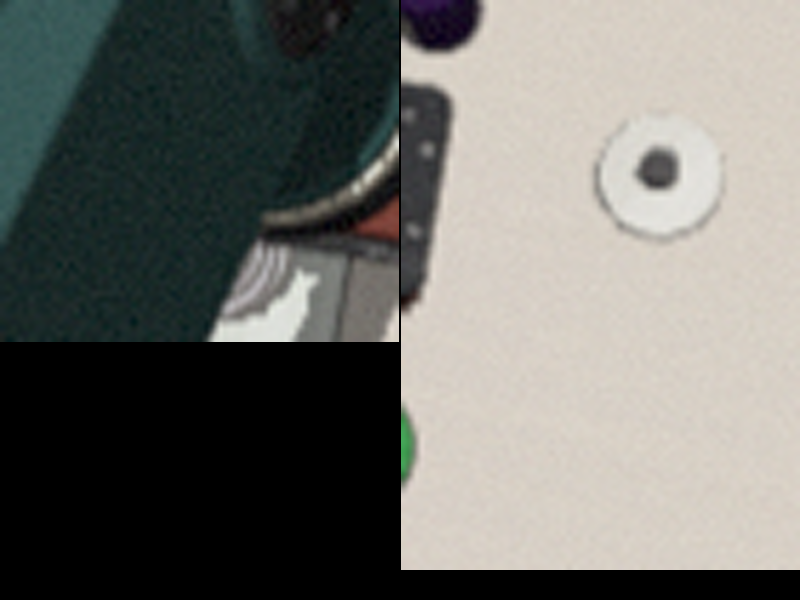

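Run:
```python
from h import *
print(w((.64*335,.64*158),.088), w((.64*338,.64*176),.01), w((255.0,140.5),.008))
```

```text
[ 0.70771251 -0.13473481] [ 0.70435082 -0.13051202] [ 0.62992191 -0.22751737]
```

{"api": "jog_arm", "payload": {
  "targets": [
    [-0.0203,-0.0353,0,0],
    [-0.0203,-0.0353,0,0],
    [-0.0203,-0.0353,0,0],
    [-0.0203,-0.0353,0,0],
    [0,0,0,0]
  ],
  "grip": -0.2,
  "newtons": 20
}}

```text
time: 39.8
position: [0.6335, -0.2263, 0.1759]
ee_rot: [-3.14, 0.001, 2.97]
ft_force: [-0.1, 0.3, 0.6]
finger_gap: 0.0536
gripper_force: 0.0
```

{"api": "jog_arm", "payload": {
  "targets": [
    [0,0,0.04,0],
    [0,0,0.04,0],
    [0,0,0,0],
    [0,0,0,0]
  ]
}}

```text
time: 40.2
position: [0.6309, -0.221, 0.0965]
ee_rot: [3.14, -0.003, 2.974]
ft_force: [-0.0, 0.0, -0.1]
finger_gap: 0.0522
gripper_force: 0.0
```

{"api": "jog_arm", "payload": {
  "targets": [
    [0,-0.006,0.02,0],
    [0,0,0.02,0],
    [0,0,0,0],
    [0,0,0,0]
  ]
}}

```text
time: 40.6
position: [0.6318, -0.2287, 0.0593]
ee_rot: [-3.141, 0.002, 2.973]
ft_force: [0.6, -0.5, 0.1]
finger_gap: 0.0526
gripper_force: 0.0
```

{"api": "jog_arm", "payload": {
  "targets": [
    [0.0023,0.0011,0.02,0],
    [0,0,0.015,0],
    [0,0,0.009,0],
    [0,0,0.0035,0],
    [0,0,0,0]
  ]
}}

```text
time: 41.1
position: [0.6286, -0.2272, 0.0097]
ee_rot: [3.142, -0.001, 2.973]
ft_force: [0.4, -0.5, 0.1]
finger_gap: 0.0526
gripper_force: 0.0
```

{"api": "jog_arm", "payload": {
  "targets": [
    [0,0,0,0],
    [0,0,0,0],
    [0,0,0,0],
    [0,0,0,0],
    [0,0,0,0]
  ],
  "grip": 1
}}

```text
time: 41.6
position: [0.6288, -0.2275, 0.0102]
ee_rot: [-3.141, 0.0, 2.973]
ft_force: [-0.3, -2.5, 0.9]
finger_gap: 0.016
gripper_force: 0.6
```

{"api": "jog_arm", "payload": {
  "targets": [
    [0,0,0,0],
    [0,0,0,0]
  ]
}}

```text
time: 41.8
position: [0.6288, -0.2275, 0.0101]
ee_rot: [-3.141, 0.0, 2.973]
ft_force: [0.1, -0.6, 1.8]
finger_gap: 0.0155
gripper_force: 20.0
```

{"api": "jog_arm", "payload": {
  "targets": [
    [0,0,-0.01,0],
    [0,0,-0.03,0],
    [0,0,-0.05,0],
    [0,0,-0.05,0],
    [0,0,-0.03,0]
  ]
}}

```text
time: 42.3
position: [0.63, -0.2277, 0.1846]
ee_rot: [-3.14, 0.004, 2.973]
ft_force: [0.7, -0.6, -1.3]
finger_gap: 0.0152
gripper_force: 20.0
```

{"api": "jog_arm", "payload": {
  "targets": [
    [0,0,0,0],
    [0.0113,0.038,0,0],
    [0.0113,0.038,0,0],
    [0.0113,0.038,0,0],
    [0.0113,0.038,0,0]
  ]
}}

```text
time: 42.8
position: [0.6079, -0.0682, 0.1782]
ee_rot: [3.141, -0.003, 2.972]
ft_force: [-0.2, 0.2, -1.0]
finger_gap: 0.0151
gripper_force: 20.0
```

{"api": "jog_arm", "payload": {
  "targets": [
    [0.0113,0.038,0,0],
    [0.0113,0.038,0,0],
    [0.0113,0.038,0,0],
    [0,0,0,0],
    [0,0,0,0]
  ]
}}

```text
time: 43.3
position: [0.5941, 0.0491, 0.1786]
ee_rot: [-3.141, -0.003, 2.975]
ft_force: [-0.1, -0.6, -1.4]
finger_gap: 0.0153
gripper_force: 20.0
```

{"api": "jog_arm", "payload": {
  "targets": [
    [0,0,0.015,0],
    [0,0,0.015,0],
    [0,0,0.01,0],
    [0,0,0,0],
    [0,0,0,0]
  ]
}}

```text
time: 43.8
position: [0.5954, 0.0475, 0.1397]
ee_rot: [-3.141, -0.001, 2.972]
ft_force: [-0.0, 0.2, -1.7]
finger_gap: 0.0155
gripper_force: 20.0
```

{"api": "jog_arm", "payload": {
  "targets": [
    [-0.0003,0.0006,0.01,0],
    [0,0,0.008,0],
    [0,0,0.005,0],
    [0,0,0,0],
    [0,0,0,0]
  ]
}}

```text
time: 44.3
position: [0.5957, 0.0488, 0.1168]
ee_rot: [-3.141, -0.0, 2.973]
ft_force: [-0.1, -0.2, -1.0]
finger_gap: 0.0155
gripper_force: 20.0
```

{"api": "jog_arm", "payload": {
  "targets": [
    [0,0,0.002,0],
    [0,0,0,0]
  ]
}}

```text
time: 44.5
position: [0.5958, 0.0488, 0.1149]
ee_rot: [-3.141, 0.0, 2.973]
ft_force: [0.1, 0.3, -1.6]
finger_gap: 0.0158
gripper_force: 20.0
```

{"api": "jog_arm", "payload": {
  "targets": [
    [0,0,0.0015,0],
    [0,0,0,0]
  ]
}}

```text
time: 44.7
position: [0.5957, 0.0488, 0.1133]
ee_rot: [-3.141, -0.0, 2.973]
ft_force: [0.5, -0.3, -1.2]
finger_gap: 0.0153
gripper_force: 20.0
```

{"api": "jog_arm", "payload": {
  "targets": [
    [0,0,0.001,0],
    [0,0,0,0]
  ]
}}

```text
time: 44.9
position: [0.5957, 0.0488, 0.1123]
ee_rot: [-3.141, -0.0, 2.973]
ft_force: [0.3, 1.0, -1.7]
finger_gap: 0.0155
gripper_force: 20.0
```

{"api": "jog_arm", "payload": {
  "targets": [
    [0,0,0.001,0],
    [0,0,0,0]
  ]
}}

```text
time: 45.1
position: [0.5957, 0.0488, 0.1113]
ee_rot: [-3.141, -0.0, 2.973]
ft_force: [0.4, -0.9, -2.1]
finger_gap: 0.0156
gripper_force: 20.0
```

{"api": "jog_arm", "payload": {
  "targets": [
    [0,0,0.001,0],
    [0,0,0,0]
  ]
}}

```text
time: 45.3
position: [0.5957, 0.0487, 0.1103]
ee_rot: [-3.141, -0.0, 2.973]
ft_force: [0.1, -0.4, -2.1]
finger_gap: 0.0152
gripper_force: 20.0
```

{"api": "jog_arm", "payload": {
  "targets": [
    [0,0,0.0006,0],
    [0,0,0,0]
  ]
}}

```text
time: 45.5
position: [0.5959, 0.0487, 0.11]
ee_rot: [-3.142, 0.0, 2.973]
ft_force: [0.3, 0.2, -1.0]
finger_gap: 0.0154
gripper_force: 20.0
```

{"api": "jog_arm", "payload": {
  "targets": [
    [0,0,0.0006,0],
    [0,0,0,0]
  ]
}}

```text
time: 45.7
position: [0.596, 0.0487, 0.1099]
ee_rot: [-3.142, 0.001, 2.973]
ft_force: [-1.8, -0.4, 4.2]
finger_gap: 0.0152
gripper_force: 20.0
```

{"api": "jog_arm", "payload": {
  "targets": [
    [0,0,0.0004,0],
    [0,0,0,0]
  ]
}}

```text
time: 45.9
position: [0.5962, 0.0487, 0.1099]
ee_rot: [-3.142, 0.001, 2.973]
ft_force: [-2.8, -0.1, 8.1]
finger_gap: 0.0155
gripper_force: 20.0
```

{"api": "jog_arm", "payload": {
  "targets": [
    [0,0,-0.0008,0],
    [0,0,0,0],
    [0,0,0,0],
    [0,0,0,0],
    [0,0,0,0]
  ],
  "grip": -0.2
}}

```text
time: 46.4
position: [0.5957, 0.0488, 0.1094]
ee_rot: [-3.141, -0.0, 2.973]
ft_force: [-0.3, -0.1, -0.1]
finger_gap: 0.0513
gripper_force: 0.0
```

{"api": "jog_arm", "payload": {
  "targets": [
    [0,0,-0.01,0],
    [0,0,-0.03,0],
    [0,0,-0.04,0],
    [0,0,0,0],
    [0,0,0,0]
  ]
}}

```text
time: 46.9
position: [0.5968, 0.0487, 0.1913]
ee_rot: [3.141, 0.003, 2.973]
ft_force: [-0.2, -0.4, -0.8]
finger_gap: 0.0528
gripper_force: 0.0
```

{"api": "jog_arm", "payload": {
  "targets": [
    [0.02,-0.03,0,0],
    [0.02,-0.04,0,0],
    [0.03,-0.04,0,0],
    [0.03,-0.04,0,0],
    [0.02,-0.04,0,0]
  ],
  "grip": -1
}}

```text
time: 47.4
position: [0.4419, -0.1183, 0.1883]
ee_rot: [3.141, -0.004, 2.974]
ft_force: [0.3, -1.0, 0.1]
finger_gap: 0.0867
gripper_force: 0.0
```

Run:
```python
from h import *
im=imaging.grab_frame("top")[:,:,::-1]
cv2.imwrite("pics/m5.png",cv2.resize(im[100:220,90:200],None,fx=5,fy=5,interpolation=2))
print(arm.sense()["position"])
print(pr([.5975,.0475,.1085]),pr([.596,.0485,.1265]))
```

```text
[ 0.43872723 -0.12274765  0.18815007]
[133.77335165 147.48016631] [130.64343056 146.45257115]
```

View pics/m5.png

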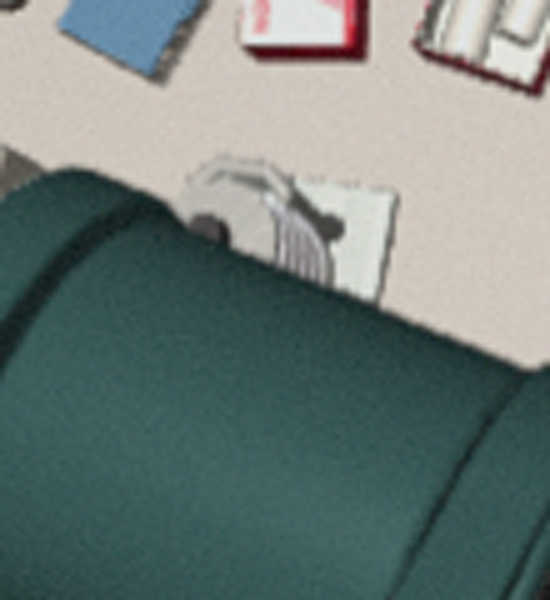

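The weight sits on the stack with its knob at (210,232), as predicted. Going back to the latch.

{"api": "jog_arm", "payload": {
  "targets": [
    [0.0085,0.0381,0,0],
    [0.0085,0.0381,0,0],
    [0.0085,0.0381,0,0],
    [0.0085,0.0381,0,0],
    [0.0085,0.0381,0,0]
  ]
}}

```text
time: 47.95
position: [0.4345, 0.0781, 0.1887]
ee_rot: [-3.141, -0.002, 2.972]
ft_force: [-0.1, -0.5, 0.2]
finger_gap: 0.088
gripper_force: 0.0
```

{"api": "jog_arm", "payload": {
  "targets": [
    [0,0,0,0],
    [0,0,0.03,0],
    [0,0,0.03,0],
    [0,0,0,0],
    [0,0,0,0]
  ]
}}

```text
time: 48.45
position: [0.4348, 0.0761, 0.1292]
ee_rot: [-3.141, -0.003, 2.972]
ft_force: [-0.0, 0.3, -0.3]
finger_gap: 0.0879
gripper_force: 0.0
```

{"api": "jog_arm", "payload": {
  "targets": [
    [0.0047,-0.0047,0.02,0],
    [0,0,0.03,0],
    [0,0,0.02,0],
    [0,0,0.01,0],
    [0,0,0,0]
  ]
}}

```text
time: 48.95
position: [0.4304, 0.0724, 0.0495]
ee_rot: [-3.141, -0.001, 2.972]
ft_force: [0.2, 0.4, -0.2]
finger_gap: 0.0875
gripper_force: 0.0
```

{"api": "jog_arm", "payload": {
  "targets": [
    [0,0,0,0],
    [0,0,0,0],
    [0,0,0,0],
    [0,0,0,0],
    [0,0,0,0]
  ],
  "grip": 1,
  "newtons": 25
}}

```text
time: 49.45
position: [0.4305, 0.0727, 0.05]
ee_rot: [3.142, 0.001, 2.973]
ft_force: [0.3, 0.3, 0.9]
finger_gap: 0.0513
gripper_force: 0.0
```

{"api": "jog_arm", "payload": {
  "targets": [
    [0,0,0,0],
    [0,0,0,0],
    [0,0,0,0],
    [0,0,0,0],
    [0,0,0,0]
  ]
}}

```text
time: 49.95
position: [0.4301, 0.0722, 0.0497]
ee_rot: [-3.141, -0.0, 2.973]
ft_force: [-0.5, -5.2, 3.3]
finger_gap: 0.0247
gripper_force: 25.0
```

{"api": "jog_arm", "payload": {
  "targets": [
    [-0.01,0,0,0],
    [-0.01,0,0,0],
    [-0.01,0,0,0],
    [-0.01,0,0,0],
    [-0.01,0,0,0]
  ]
}}

```text
time: 50.45
position: [0.4786, 0.0637, 0.0496]
ee_rot: [-3.14, -0.002, 2.973]
ft_force: [-4.1, -5.1, 7.5]
finger_gap: 0.0246
gripper_force: 25.0
```

{"api": "jog_arm", "payload": {
  "targets": [
    [-0.005,0,0,0],
    [-0.005,0,0,0],
    [-0.004,0,0,0],
    [-0.003,0,0,0],
    [0,0,0,0]
  ]
}}

```text
time: 50.95
position: [0.4961, 0.0607, 0.0497]
ee_rot: [-3.14, -0.001, 2.973]
ft_force: [-2.2, -5.4, 4.9]
finger_gap: 0.0249
gripper_force: 25.0
```

{"api": "jog_arm", "payload": {
  "targets": [
    [-0.002,0,0,0],
    [-0.002,0,0,0],
    [-0.002,0,0,0],
    [-0.001,0,0,0],
    [0,0,0,0]
  ]
}}

```text
time: 51.45
position: [0.5025, 0.0596, 0.0497]
ee_rot: [-3.14, -0.001, 2.973]
ft_force: [-3.3, -4.4, 5.7]
finger_gap: 0.0246
gripper_force: 25.0
```

{"api": "jog_arm", "payload": {
  "targets": [
    [-0.001,0,0,0],
    [-0.001,0,0,0],
    [0,0,0,0],
    [0,0,0,0]
  ]
}}

```text
time: 51.85
position: [0.5036, 0.0594, 0.0497]
ee_rot: [-3.14, -0.003, 2.973]
ft_force: [-4.4, -4.8, 8.2]
finger_gap: 0.0247
gripper_force: 25.0
```

{"api": "jog_arm", "payload": {
  "targets": [
    [-0.0015,0,0,0],
    [0,0,0,0],
    [0,0,0,0]
  ]
}}

```text
time: 52.15
position: [0.504, 0.0593, 0.0497]
ee_rot: [-3.14, -0.005, 2.973]
ft_force: [-7.0, -4.2, 10.9]
finger_gap: 0.0248
gripper_force: 25.0
```

{"api": "jog_arm", "payload": {
  "targets": [
    [0,0,0,0],
    [0,0,0,0],
    [0,0,0,0],
    [0,0,0,0],
    [0,0,0,0]
  ],
  "grip": -1
}}

```text
time: 52.65
position: [0.5069, 0.0596, 0.0495]
ee_rot: [-3.141, 0.0, 2.973]
ft_force: [0.7, -0.0, -0.4]
finger_gap: 0.0614
gripper_force: 0.0
```

{"api": "jog_arm", "payload": {
  "targets": [
    [0,0,0,0],
    [0,0,-0.02,0],
    [0,0,-0.04,0],
    [0,0,-0.05,0],
    [0,0,-0.04,0]
  ]
}}

```text
time: 53.15
position: [0.5069, 0.0596, 0.2019]
ee_rot: [3.142, 0.001, 2.973]
ft_force: [0.2, -0.2, -0.7]
finger_gap: 0.0876
gripper_force: 0.0
```

{"api": "jog_arm", "payload": {
  "targets": [
    [0,-0.04,0,0],
    [0,-0.04,0,0],
    [0,-0.04,0,0],
    [0,-0.04,0,0],
    [0,-0.04,0,0]
  ]
}}

```text
time: 53.65
position: [0.4726, -0.139, 0.1998]
ee_rot: [-3.141, 0.0, 2.973]
ft_force: [0.2, -0.9, -0.2]
finger_gap: 0.0879
gripper_force: 0.0
```

{"api": "jog_arm", "payload": {
  "targets": [
    [0,-0.04,0,0],
    [0,-0.04,0,0],
    [0,-0.04,0,0],
    [0,0,0,0],
    [0,0,0,0]
  ]
}}

```text
time: 54.15
position: [0.4525, -0.2563, 0.1994]
ee_rot: [3.141, -0.0, 2.97]
ft_force: [0.7, -0.0, 1.3]
finger_gap: 0.0875
gripper_force: 0.0
```

Run:
```python
from h import *
crop("top","fin",100,110,80,120,5)
print(pr([.5975,.0475,.1265]))
```

```text
[131.09714903 145.7767603 ]
```

View pics/fin.png

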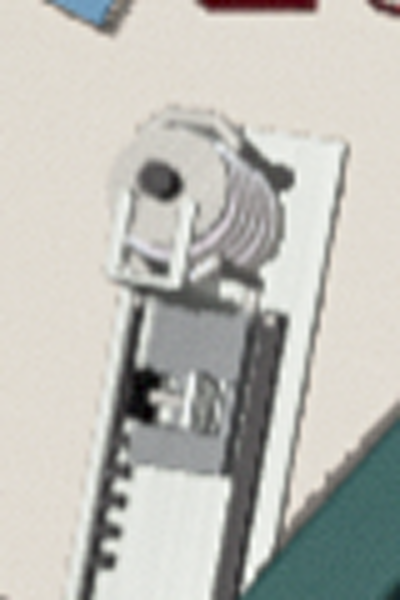

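The jaw is home, with the tab in the same position as at the start. The keeper surrounds the weight's knob at (158,180), and the stack stands straight.

```bash
python3 -c "
from rig import arm
print(arm.close_job())"
```

```text
the job is handed in; nothing more can be done
None
```

I stacked all four dishes and the weight on the pile, slid the jaw fully home and released the lock tab so that it springs out, then handed the job in at about 54 s of robot time. The last picture showed the jaw home and the stack straight; the tool returned no verdict.

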